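Load the drilling jig and present its guide plate

ROBOT

A 6-joint arm with a two-finger parallel gripper is mounted at the origin on a cart in front of the work surface, level with it; the furniture and walls round the work are solid. World frame = base frame: x ahead of the robot, y to its left, z up, the work surface at z = 0. Lengths are in m, angles in rad, forces in N, time in s.
With the tool pointing down it reaches from about 0.375 to 0.975 m from the base axis. Payload 3.8 kg.
Tool frame: the origin (TCP) lies midway between the tips of the shut fingers; the grasp point (between the pads) lies 19 mm behind it; z points along the fingers, y is the line along which they close (so a half turn about z gives the same grasp; the last joint's range is limited). The gripper opens to 85 mm and grips with 20 to 120 N. Pads are 22 mm wide; open, the fingers measure 114 mm over their backs; the gripper's body (76 mm by 85 mm) begins 54 mm behind the grasp point. The pads swing forward as they close: fully open they stand 13 mm farther back than shut.
Start: joints at [1.151, 0.264, 1.604, -0, 1.274, -0.037], TCP at [0.252, 0.626, 0.231] pointing down, gripper open.
Joint ranges: [-2.63, 2.63], [-0.94, 2.18], [0.31, 2.57], [-1.31, 4.45], [0, 2.66], [-2.55, 2.55]. Speed limits (rad/s): [2.57, 2.57, 3.14, 3.14, 3.14, 3.14].

INTERFACE

Orientations are given as a 3x3 rotation matrix whose columns are the frame's x, y, z axes.
In Python, from plant import * gives the robot as it stands.
- The arm moves only by the tool arm_command, never from a script. Its arguments are lists of equal length, an entry for each row: "delta_pos": the shift along the world's x, y, z as a fraction of full scale, a list of three; "twist": the turn, a rotation vector about the world's x, y, z as a fraction of full scale, a list of three; "claw": the opening, from 0 (shut) to 1 (fully open). In form: {"delta_pos": [[tx, ty, tz], ...], "twist": [[wx, wy, wz], ...], "claw": [claw, ...]}. A call has 1 to 12 rows; each row is the pose to reach, as a shift and turn from the pose commanded when the call began; what a row does not reach only later rows make up. Full scale, the value 1, is 1 m for a shift and 90 degrees for a turn. A row lasts 1/12 s, in which the tool goes at most 41.7 mm and 7.16 degrees, less where a joint would pass 70% of its speed; a pose out of reach is approached as far as the arm can. A call with a number of a shift or a turn outside -1 to 1 is refused whole. A call with a gripper value outside its range is refused whole. The fingers move at their own pace and stop on an object; "squeeze" is the grip in N (left out, the last holds). Time passes only in rows, so rows that repeat a pose let the fingers close. It gives the time, the measured TCP pose, the force, the opening and the grip force at its end, in the units of the state.
- sense(): the state, without advancing time (a new reading comes with each control period).
- read_camera(name): name is "scene" or "top" or "wrist"; returns (picture, depth): 384x512x3 uint8, blue, green, red; 384x512 float32, m along the optical axis (not along the pixel's ray), 0 where there is no reading.
- get_calibration(name): a dict with "mtx" (3x3 intrinsics, pixels), "k1" (the pictures are not rectified: a ray, as slopes to the right and down, at radius r is drawn at 1 + k1 r^2 times it, then the intrinsics apply), "world_to_cam" (4x4, takes a point from world to camera coordinates). Camera axes: x right, y down, z forward; pixel columns grow to the right and rows downward; lengths in m; the calibration is good to about 2 mm. A picture is of the moment at which its call begins: read the wrist's pose just before it. get_calibration takes no time and is no camera call; for the wrist camera it gives the pose at the moment of the call.
- close_job(): hands the job in; it is judged then, once.
The state is a dict: "clock": time; "joint_pos": joint angles; "joint_velocities": joint speeds; "tau": joint torques, N m; "tool_pos": TCP position; "ee_rot": TCP orientation; "force": force on the tool from outside, world axes, zero at the start; "ft_torque": the same for the moment, N m; "gripper_width": finger opening in m; "grip_force": force on a finger pad.
Only numpy, scipy, OpenCV 4.12 (cv2) and the standard library are available. Lean on these libraries where they do the work, as an engineer would, in place of code of your own. Each camera call takes 0.05 s, during which the arm holds its last target. There are 200 camera calls.

TASK

Set the widest of the three loose wooden blocks (30 x 80 x 22 mm, the one of middle length) flat and square into the shallow pocket of the drilling jig and let go of it; only then swing the jig's cover flap up by its loop handle to upright or a little beyond, and leave it standing open. Draw the drill guide plate that is hidden under the flap straight up out of its grooves, carry it over and hold it upright directly above the seated block, its lower edge about 10 cm above the block. Finish while still holding the plate there, and leave the other two blocks where they lie.

Things in the scene. Friction and masses are not known exactly. Their poses are not given: they have to be found in the camera images.
- drill_jig: Drilling jig, fixed: plywood base 150 x 280 x 12 mm (x by y) with an open pocket on its -y half and a covered wooden store box on its +y half. Origin: centre of the base's underside, on the table; x points away from the robot, y to its left at yaw 0, z up. It may stand turned by up to 0.25 rad. The base top is at z = 12 mm. The store box is centred at (0, 80) mm: inside 110 (x) by 80 (y), 74 deep, walls 8 thick, wall top at z = 86 mm.
- pocket (a point): Centre of the pocket's floor, at jig (0, -80, 12) mm, axes as the jig's. The pocket is 35 (x) by 85 (y) mm, its fences 10 mm wide and 10 mm high; in the middle of both long sides the fence is left out for 46 mm, so that fingers reach down beside the block to the base.
- wood_block_4: The block to seat: plain planed wood, 30 x 80 x 22 mm (x, y, z), loose on the table; origin at the centre of its underside, y along its length. The only block that fits the pocket; either way round is right. The three blocks trade places from start to start.
- cover_flap (a joint): Angle of the flap over the store box: 0 shut, 1.57 upright, stops at 1.9 rad; it starts shut or up to 0.1 rad ajar. Stiff hinge at the far (+x) edge: it stays where it is left; about 1 to 2 N at the handle moves it. Plywood panel 125 x 96 x 8 mm.
- flap_hinge (a point): Middle of the hinge line, at jig (60, 80, 86.5) mm; the hinge runs along the jig's y.
- flap_bar (a point): Middle of the steel handle bar: a round bar 10 mm thick and 70 mm long, parallel to the hinge; with the flap shut it lies 165 mm nearer than the hinge line and 4.5 mm higher, in front of the panel's near edge, with a leg at each end. The free gap between bar and panel is 37 by 60 mm: the bar can be straddled from above, fingers closing along the jig's x; it turns in the grip as the flap swings.
- guide_plate: Drill guide plate, plywood with three steel bushes, upright in grooves in the store box, hidden by the flap; origin at the middle of its lower edge, z up. Body 74 mm wide (y), 40 high, 10 thick (x), with a tab on top. It stands at jig (-5, 80, 12) mm, parallel to the jig's y, 1 to 3 mm play in grooves 34 mm high. Weighs 60 to 110 g.
- plate_tab (a point): Point to grip on the plate's tab, in the middle, 55 mm above the plate's lower edge; axes as the plate's. The tab is 40 mm wide (y), 10 thick (x); its top edge is 70 mm above the lower edge and 4 mm below the store box's wall top. Free room beside it for fingers: 45 mm to the near wall, 55 mm to the far wall.
- wood_block_6: Bystander block, 24 x 90 x 18 mm, longer and thinner; origin centre of underside, y along its length.
- wood_block_3: Bystander block, 20 x 60 x 20 mm, the shortest; origin centre of underside, y along its length.
Not all that is in view belongs to the job. Leave any green or red look-alike of the wood_block_4 alone.

How it is judged:
By the outcome, as a careful person would: the job done as asked, in the order asked, and still so for the second after the job is handed in, while the arm keeps its last pose, push and grip.
It also fails if it takes over 61 s, if anything falls off the work surface, if the arm or the gripper's body presses on something with over 40 N, if the wrist force passes 120 N, or if a joint passes its speed limit or range.

## Working session

There is one attempt and no reset: what is moved stays moved. The work goes in short steps, Python scripts to look and compute and a tool call to move; the robot and the scene stay as the last step left them, time stands still between calls to the robot, and variables do not carry over. Pictures are saved under pics/ and viewed, at most 10 in all, crops included, and the job is handed in when it is done.

Besides the shell and the picture viewer there is one more tool, called after "Emit:" by a JSON object that holds its "method" and its "body". arm_command: Moves the arm, as the interface text tells. Its arguments: {"type":"object","properties":{"delta_pos":{"type":"array"},"twist":{"type":"array"},"claw":{"type":"array"},"squeeze":{"type":"number"}},"required":["delta_pos","twist","claw"]}

```bash
mkdir -p pics; ls
cat > h.py <<'E'
from plant import *
import numpy as np, cv2
np.set_printoptions(precision=4,suppress=True)
def snap(n,f):
    c=get_calibration(n); p,d=read_camera(n); cv2.imwrite('pics/'+f+'.png',p); np.savez('pics/'+f+'.npz',p=p,d=d,m=c['mtx'],k=c['k1'],T=c['world_to_cam']); return p,d
def pts(f):
    """world xyz for every pixel"""
    z=np.load('pics/'+f+'.npz'); d=z['d']; h,w=d.shape
    u,v=np.meshgrid(np.arange(w),np.arange(h))
    uv=np.stack([u,v],-1).reshape(-1,1,2).astype(float)
    xy=cv2.undistortPoints(uv,z['m'],np.array([float(z['k']),0,0,0])).reshape(h,w,2)
    P=np.dstack([xy*d[...,None],d]); T=np.linalg.inv(z['T'])
    return P@T[:3,:3].T+T[:3,3]
E
python3 - <<'E'
from h import *
s=sense(); print(s['tool_pos'],s['ee_rot'],s['clock'],s['gripper_width'])
snap('top','top0'); snap('scene','scene0')
a=cv2.imread('pics/top0.png'); b=cv2.imread('pics/scene0.png')
cv2.imwrite('pics/t.png',cv2.resize(a,(800,600)))
E
```

```text
pics
[0.2518 0.6255 0.23  ] [[-0.9276  0.3735 -0.0009]
 [ 0.3735  0.9276 -0.0021]
 [ 0.0001 -0.0023 -1.    ]] 0.0 0.08524889554732872
```

View pics/t.png

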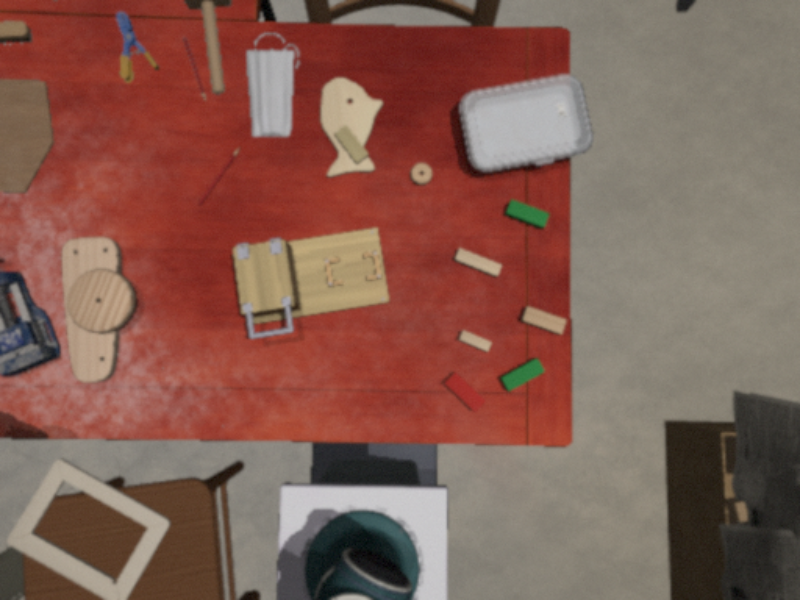

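View pics/scene0.png

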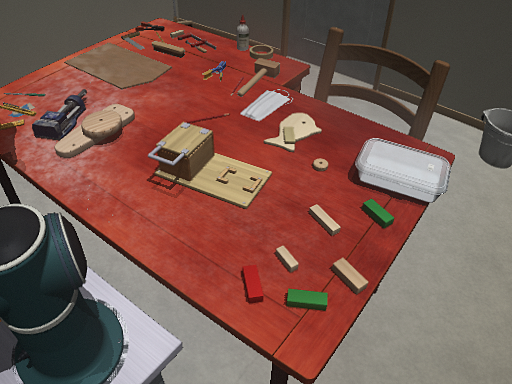

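The top picture shows the jig at about (310,275), its box on the left and its pocket near (355,268). The blocks lie at (478,262) long, (544,320) wide and (476,340) short, with the green and red look-alikes around them.

Run:
```python
from h import *
for f,boxes in (('top0',{'A':(285,155,325,180),'B':(328,190,368,218),'C':(288,206,320,228)}),('scene0',{'A':(305,200,345,238),'B':(328,254,372,296),'C':(272,242,302,274)})):
    W=pts(f); p=np.load('pics/'+f+'.npz')['p']
    for n,(x0,y0,x1,y1) in boxes.items():
        q=p[y0:y1,x0:x1].astype(int); w=W[y0:y1,x0:x1]
        m=(w[...,2]>.012)&(q[...,1]>90)&(q[...,2]>110)
        P=w[m]; (c,sz,a)=cv2.minAreaRect(P[:,:2].astype(np.float32)*1000)
        print(f,n,m.sum(),c,sz,a,np.median(P[:,2]))
W=pts('top0')
g=lambda u,v:W[int(round(v*.64)),int(round(u*.64))]
for u,v in [(378,230),(387,301),(300,313),(290,240),(236,245),(330,262),(335,285),(375,252),(380,278),(250,335),(292,330),(355,268),(265,280)]: print((u,v),g(u,v))
m=(W[...,2]>.006)&(W[...,2]<.02)
m[:, :188]=0; m[:,252:]=0; m[:140]=0; m[210:]=0
P=W[m]; print(cv2.minAreaRect(P[:,:2].astype(np.float32)*1000),m.sum())
a=cv2.imread('pics/top0.png')[140:225,140:255]; cv2.imwrite('pics/c.png',cv2.resize(a,None,fx=6.5,fy=6.5,interpolation=cv2.INTER_CUBIC))
```

```text
top0 A 230 (479.05865478515625, -158.40293884277344) (89.83698272705078, 268.2740478515625) 61.20030975341797 0.017261357470231053
top0 B 267 (445.42852783203125, -214.1637420654297) (61.715293884277344, 337.3076171875) 10.92989444732666 0.021803015706620688
top0 C 136 (417.5341491699219, -145.26629638671875) (41.74852752685547, 189.73025512695312) 8.319939613342285 0.019347061922567632
scene0 A 277 (274.62225341796875, -362.1799621582031) (759.6728515625, 76.06283569335938) 25.430917739868164 0.016838617950304058
scene0 B 425 (215.39114379882812, -429.3502502441406) (607.78173828125, 78.0621109008789) 18.916215896606445 0.020934049648609898
scene0 C 200 (189.06764221191406, -353.3570556640625) (611.0281372070312, 47.43251037597656) 31.118030548095703 0.01889606844172681
(378, 230) [ 0.6435 -0.0185  0.0035]
(387, 301) [ 0.5004 -0.0399  0.0088]
(300, 313) [0.4757 0.1293 0.0126]
(290, 240) [0.6177 0.1531 0.006 ]
(236, 245) [0.5919 0.2396 0.0873]
(330, 262) [0.5736 0.0738 0.02  ]
(335, 285) [0.5304 0.0631 0.0249]
(375, 252) [ 0.5967 -0.0138  0.0204]
(380, 278) [ 0.5455 -0.0238  0.0145]
(250, 335) [0.4283 0.2041 0.1029]
(292, 330) [0.4381 0.1299 0.0984]
(355, 268) [0.5634 0.0255 0.012 ]
(265, 280) [0.5281 0.181  0.0975]
((552.8919067382812, 50.71049499511719), (209.19117736816406, 187.48199462890625), 2.1293468475341797) 2563
```

View pics/c.png

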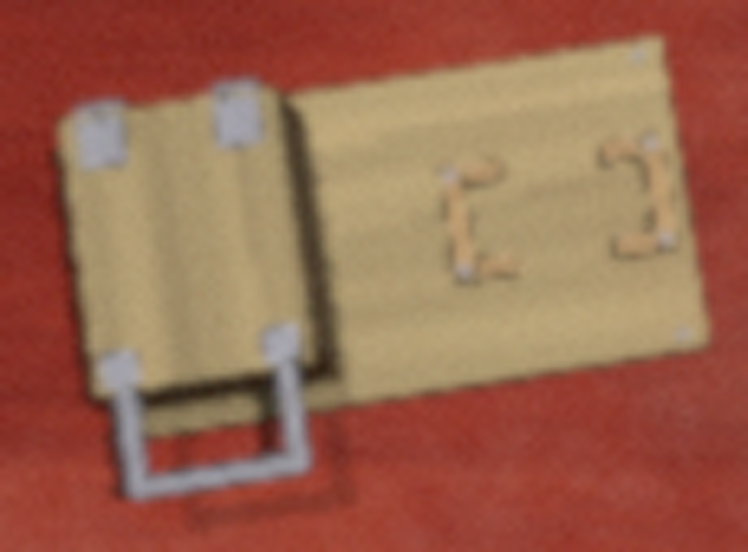

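```bash
cat >> h.py <<'E'
def rp(f,uv,zp):
    """world xy of pixels on plane z=zp"""
    z=np.load('pics/'+f+'.npz'); uv=np.array(uv,float).reshape(-1,1,2)
    xy=cv2.undistortPoints(uv,z['m'],np.array([float(z['k']),0,0,0])).reshape(-1,2)
    T=np.linalg.inv(z['T']); r=np.c_[xy,np.ones(len(xy))]@T[:3,:3].T; o=T[:3,3]
    return o+r*((zp-o[2])/r[:,2])[:,None]
E
python3 - <<'E'
from h import *
o=lambda l:[(140+u/6.5-.5,140+v/6.5-.5) for u,v in l]
b=rp('top0',o([(660,38),(708,343),(290,95),(400,400),(180,430)]),.012);print('base',b)
bar=rp('top0',o([(140,490),(305,465),(120,385),(285,360)]),.091);print('bar',bar)
fe=rp('top0',o([(450,175),(463,272),(651,140),(668,240)]),.022);print('fence',fe, fe.mean(0))
W=pts('top0');p=np.load('pics/top0.npz')['p']
hsv=cv2.cvtColor(p,cv2.COLOR_BGR2HSV)
for n,(x0,y0,x1,y1),h in (('A',(285,155,325,180),.018),('B',(328,190,368,218),.022),('C',(288,206,320,228),.02)):
    q=p[y0:y1,x0:x1].astype(int); m=((q[...,1]>100)&(q[...,2]>120)).astype(np.uint8)
    k,l,s,_=cv2.connectedComponentsWithStats(m); i=1+np.argmax(s[1:,4]); v,u=np.nonzero(l==i)
    P=rp('top0',np.c_[u+x0,v+y0],h)
    print(n,cv2.minAreaRect(P[:,:2].astype(np.float32)*1000),P.mean(0))
E
```

```text
base [[ 0.6469 -0.0157  0.012 ]
 [ 0.5024 -0.0411  0.012 ]
 [ 0.6162  0.1579  0.012 ]
 [ 0.4731  0.102   0.012 ]
 [ 0.4573  0.2036  0.012 ]]
bar [[0.4263 0.2037 0.091 ]
 [0.4384 0.1327 0.091 ]
 [0.4719 0.2142 0.091 ]
 [0.4841 0.1429 0.091 ]]
fence [[ 0.578   0.0806  0.022 ]
 [ 0.5326  0.0733  0.022 ]
 [ 0.5963 -0.0128  0.022 ]
 [ 0.5493 -0.0217  0.022 ]] [0.5641 0.0299 0.022 ]
A ((581.4845581054688, -215.0873260498047), (90.80401611328125, 25.809192657470703), 68.94369506835938) [ 0.5814 -0.2152  0.018 ]
B ((470.27423095703125, -342.1498107910156), (79.21040344238281, 30.029191970825195), 71.20248413085938) [ 0.47   -0.3424  0.022 ]
C ((428.0930480957031, -209.62985229492188), (60.99174499511719, 21.783681869506836), 67.7853012084961) [ 0.4279 -0.2097  0.02  ]
```

Jig: origin about (0.550, 0.109), yaw about 0.172. The target block is B at (0.470, -0.342), yaw -18.8°. On the way I'll take a look over the jig.

Emit:
{"method": "arm_command", "body": {"delta_pos": [[0.23,-0.52,0.12],[0.23,-0.52,0.12],[0.23,-0.52,0.12],[0.23,-0.52,0.12],[0.23,-0.52,0.12],[0.23,-0.52,0.12],[0.23,-0.52,0.12],[0.23,-0.52,0.12],[0.23,-0.52,0.12],[0.23,-0.52,0.12],[0.23,-0.52,0.12],[0.23,-0.52,0.12]], "twist": [[0,0,-0.645],[0,0,-0.645],[0,0,-0.645],[0,0,-0.645],[0,0,-0.645],[0,0,-0.645],[0,0,-0.645],[0,0,-0.645],[0,0,-0.645],[0,0,-0.645],[0,0,-0.645],[0,0,-0.645]], "claw": [1,1,1,1,1,1,1,1,1,1,1,1]}}

```text
clock: 1.1
tool_pos: [0.45, 0.1768, 0.3347]
ee_rot: [[-0.174, 0.985, -0.0], [0.985, 0.174, -0.0], [0.0, -0.0, -1.0]]
force: [0.4, 1.1, -0.4]
gripper_width: 0.0855
grip_force: 0.0
```

Run:
```python
from h import *
s=sense(); print(s['tool_pos'],s['ee_rot'],s['clock'],s['joint_pos'])
snap('wrist','w1')
```

```text
[0.45   0.1768 0.3347] [[-0.1742  0.9847 -0.0002]
 [ 0.9847  0.1742 -0.    ]
 [ 0.     -0.0002 -1.    ]] 1.1 [ 0.3227 -0.1534  1.8554  0.      1.4398  0.1476]
```

View pics/w1.png

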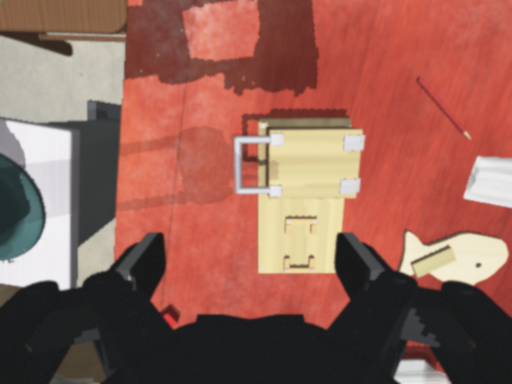

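The wrist view shows the jig nearly aligned with the tool: flap at (315,163), bar at (239,166), pocket fences at (300,243). I'll enlarge it.

Run:
```python
from h import *
a=cv2.imread('pics/w1.png')[110:280,225:375]; cv2.imwrite('pics/c2.png',cv2.resize(a,None,fx=3.5,fy=3.5,interpolation=cv2.INTER_CUBIC))
```

```text
(no output)
```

View pics/c2.png

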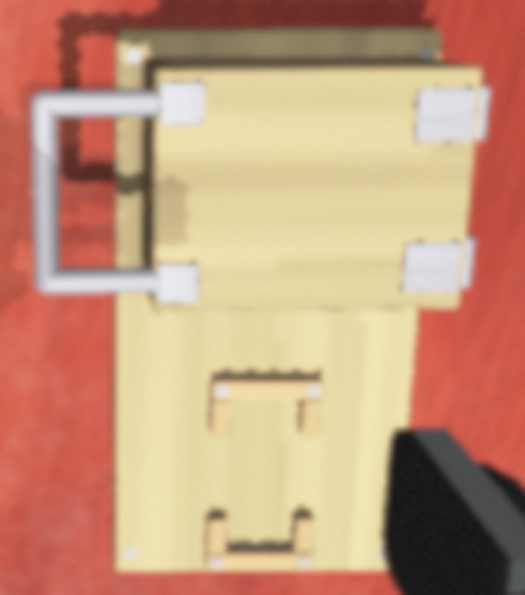

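Run:
```python
from h import *
o=lambda l:[(225+u/3.5-.36,110+v/3.5-.36) for u,v in l]
f=rp('w1',o([(213,381),(321,381),(207,566),(311,566)]),.022); print(f,f.mean(0))
b=rp('w1',o([(117,32),(117,571),(440,30)]),.012);print(b)
print(rp('w1',o([(46,93),(46,292)]),.091))
W=pts('w1'); print('bar z',W[158:176,235:243,2].max(1))
print('panel',[W[int(110+v/3.5),int(225+u/3.5)] for u,v in[(170,190),(300,190),(440,190)]])
print('base z',W[255,270],W[210,320])
```

```text
[[ 0.5297  0.0763  0.022 ]
 [ 0.5819  0.0855  0.022 ]
 [ 0.5479 -0.0244  0.022 ]
 [ 0.601  -0.0151  0.022 ]] [0.5651 0.0306 0.022 ]
[[ 0.4537  0.2311  0.012 ]
 [ 0.504  -0.0414  0.012 ]
 [ 0.5983  0.2577  0.012 ]]
[[0.4283 0.2058 0.091 ]
 [0.4413 0.1273 0.091 ]]
bar z [0.1013 0.1012 0.1019 0.1005 0.1008 0.1009 0.1018 0.1007 0.1017 0.1016
 0.1019 0.1011 0.1021 0.1014 0.102  0.1017 0.1009 0.1027]
panel [array([0.4815, 0.1781, 0.098 ]), array([0.5313, 0.1865, 0.0959]), array([0.5855, 0.1958, 0.0946])]
base z [ 0.5189 -0.0024  0.0107] [0.5881 0.098  0.0103]
```

Emit:
{"method": "arm_command", "body": {"delta_pos": [[0.02,-0.519,-0.185],[0.02,-0.519,-0.185],[0.02,-0.519,-0.185],[0.02,-0.519,-0.185],[0.02,-0.519,-0.185],[0.02,-0.519,-0.185],[0.02,-0.519,-0.185],[0.02,-0.519,-0.185],[0.02,-0.519,-0.185],[0.02,-0.519,-0.185],[0.02,-0.519,-0.185],[0.02,-0.519,-0.185]], "twist": [[0,0,-0.321],[0,0,-0.321],[0,0,-0.321],[0,0,-0.321],[0,0,-0.321],[0,0,-0.321],[0,0,-0.321],[0,0,-0.321],[0,0,-0.321],[0,0,-0.321],[0,0,-0.321],[0,0,-0.321]], "claw": [1,1,1,1,1,1,1,1,1,1,1,1]}}

```text
clock: 2.15
tool_pos: [0.4676, -0.2935, 0.1656]
ee_rot: [[0.324, 0.946, -0.0], [0.946, -0.324, 0.0], [0.0, -0.0, -1.0]]
force: [1.2, 0.3, 0.0]
gripper_width: 0.0853
grip_force: 0.0
```

Run:
```python
from h import *
s=sense(); print(s['tool_pos'],s['ee_rot'],s['clock'])
p,d=snap('wrist','w2')
```

```text
[ 0.4676 -0.2935  0.1656] [[ 0.3239  0.9461 -0.0003]
 [ 0.9461 -0.3239  0.0004]
 [ 0.0003 -0.0005 -1.    ]] 2.15
```

View pics/w2.png

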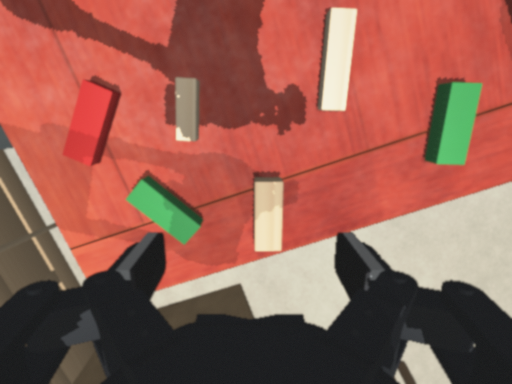

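The wide block's top face spans about (255..283, 182..251), close to aligned with the tool.

Run:
```python
from h import *
p=np.load('pics/w2.npz')['p']; x0,y0=245,172
q=p[y0:258,x0:295].astype(int); W=pts('w2')[y0:258,x0:295]
m=((q[...,1]>120)&(W[...,2]>.017)).astype(np.uint8)
k,l,s,_=cv2.connectedComponentsWithStats(m); i=1+np.argmax(s[1:,4]); v,u=np.nonzero(l==i)
P=rp('w2',np.c_[u+x0,v+y0],.022); print(cv2.minAreaRect(P[:,:2].astype(np.float32)*1000),P.mean(0),len(P),W[l==i].mean(0))
print(rp('w2',[(254.5,181.5),(283.5,181.5),(282,251.5),(255,251.5)],.022))
```

```text
((472.1351623535156, -341.6972351074219), (78.99678802490234, 29.704627990722656), 71.31834411621094) [ 0.4725 -0.3408  0.022 ] 1932 [ 0.4725 -0.3408  0.022 ]
[[ 0.471  -0.3002  0.022 ]
 [ 0.4995 -0.3099  0.022 ]
 [ 0.4743 -0.3861  0.022 ]
 [ 0.4459 -0.3763  0.022 ]]
```

Emit:
{"method": "arm_command", "body": {"delta_pos": [[0.003,-0.03,-0.03],[0.005,-0.048,-0.06],[0.005,-0.048,-0.09],[0.005,-0.048,-0.115],[0.005,-0.048,-0.135],[0.005,-0.048,-0.15],[0.005,-0.048,-0.158],[0.005,-0.048,-0.162],[0.005,-0.048,-0.162],[0.005,-0.048,-0.162],[0.005,-0.048,-0.162],[0.005,-0.048,-0.162]], "twist": [[0,0,0],[0,0,0],[0,0,0],[0,0,0],[0,0,0],[0,0,0],[0,0,0],[0,0,0],[0,0,0],[0,0,0],[0,0,0],[0,0,0]], "claw": [0.8,0.8,0.8,0.8,0.8,0.8,0.8,0.8,0.8,0,0,0], "squeeze": 40}}

```text
clock: 3.2
tool_pos: [0.4742, -0.3406, 0.0063]
ee_rot: [[0.323, 0.946, 0.002], [0.946, -0.323, -0.002], [-0.001, 0.002, -1.0]]
force: [-1.0, -0.1, 0.7]
gripper_width: 0.0328
grip_force: 0.2
```

Emit:
{"method": "arm_command", "body": {"delta_pos": [[0,0,0],[0,0,0],[0,0,0],[0,0,0],[0,0,0.01],[0,0,0.03],[0,0,0.06],[0,0,0.09]], "twist": [[0,0,0],[0,0,0],[0,0,0],[0,0,0],[0,0,0],[0,0,0],[0,0,0],[0,0,0]], "claw": [0,0,0,0,0,0,0,0]}}

```text
clock: 3.87
tool_pos: [0.4718, -0.3389, 0.0948]
ee_rot: [[0.324, 0.946, -0.003], [0.946, -0.324, 0.002], [0.001, -0.003, -1.0]]
force: [0.4, -0.1, 0.5]
gripper_width: 0.0288
grip_force: 40.6
```

Emit:
{"method": "arm_command", "body": {"delta_pos": [[0.092,0.371,0.04],[0.092,0.371,0.04],[0.092,0.371,0.04],[0.092,0.371,0.04],[0.092,0.371,0.04],[0.092,0.371,0.04],[0.092,0.371,0.04],[0.092,0.371,0.04],[0.092,0.371,0.04],[0.092,0.371,0.04],[0.092,0.371,0.04],[0.092,0.371,0.04]], "twist": [[0,0,0.323],[0,0,0.323],[0,0,0.323],[0,0,0.323],[0,0,0.323],[0,0,0.323],[0,0,0.323],[0,0,0.323],[0,0,0.323],[0,0,0.323],[0,0,0.323],[0,0,0.323]], "claw": [0,0,0,0,0,0,0,0,0,0,0,0]}}

```text
clock: 4.87
tool_pos: [0.5647, 0.0312, 0.1348]
ee_rot: [[-0.179, 0.984, -0.001], [0.984, 0.179, -0.001], [-0.001, -0.001, -1.0]]
force: [0.2, -0.3, -0.7]
gripper_width: 0.0289
grip_force: 40.6
```

Run:
```python
from h import *
s=sense(); print(s['tool_pos'],s['ee_rot'],s['clock'],s['gripper_width'])
p,d=snap('wrist','w3')
cv2.imwrite('pics/w3c.png',cv2.resize(p[60:300,150:400],None,fx=2.5,fy=2.5))
```

```text
[0.5647 0.0312 0.1348] [[-0.179   0.9838 -0.0006]
 [ 0.9838  0.179  -0.0007]
 [-0.0006 -0.0007 -1.    ]] 4.8667 0.028910289974845547
```

View pics/w3c.png

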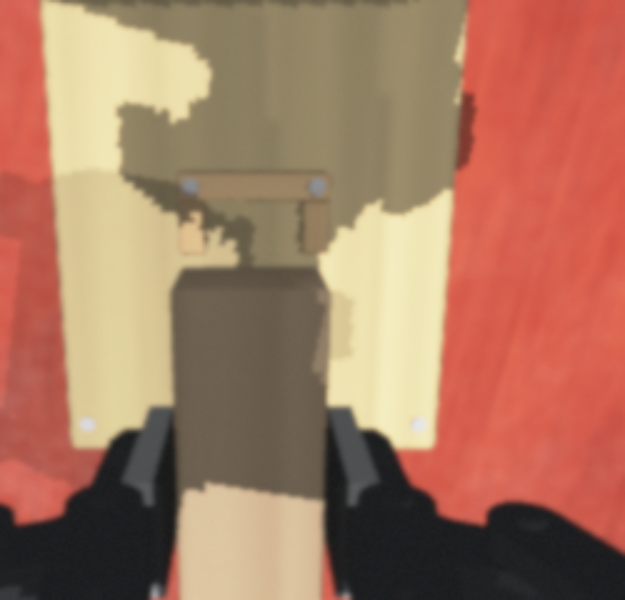

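The crop shows the block in the grip with its +y end at rows 268 to 290. The far fence's outer corners are at (179,172) and (328,172).

Run:
```python
from h import *
o=lambda l:[(150+u/2.5-.3,60+v/2.5-.3) for u,v in l]
y=.178; X=np.array([np.cos(y),np.sin(y)]); Y=np.array([-np.sin(y),np.cos(y)])
f=rp('w3',o([(179,172),(328,172)]),.022); print(f, 'pocket ctr',f.mean(0)[:2]-.0525*Y, np.arctan2(*(f[1]-f[0])[[1,0]]))
e=rp('w3',o([(75,448),(435,448)]),.012); print('base end', np.linalg.norm(e[1]-e[0]), e.mean(0)[:2]+.06*Y)
b=rp('w3',o([(172,290),(328,290)]),.152); print(b,np.linalg.norm(b[1]-b[0]),'block ctr',b.mean(0)[:2]-.04*Y)
b=rp('w3',o([(180,269),(318,269)]),.130); print(b,np.linalg.norm(b[1]-b[0]),'block ctr',b.mean(0)[:2]-.04*Y)
W=pts('w3');print(W[195,240],W[240,252])
```

```text
[[0.5307 0.0762 0.022 ]
 [0.5823 0.0856 0.022 ]] pocket ctr [0.5658 0.0292] 0.1797380718783728
base end 0.14667478854146188 [0.5665 0.0311]
[[0.5438 0.0655 0.152 ]
 [0.5714 0.0705 0.152 ]] 0.02802911818791805 block ctr [0.5647 0.0286]
[[0.5433 0.0649 0.13  ]
 [0.5717 0.0701 0.13  ]] 0.02895279941362815 block ctr [0.5646 0.0281]
[0.5549 0.0573 0.1485] [0.5647 0.0355 0.1484]
```

Emit:
{"method": "arm_command", "body": {"delta_pos": [[0.001,0.0015,-0.03],[0.001,0.0015,-0.06],[0.001,0.0015,-0.08],[0.001,0.0015,-0.09],[0.001,0.0015,-0.096],[0.001,0.0015,-0.101],[0.001,0.0015,-0.105],[0.001,0.0015,-0.108],[0.001,0.0015,-0.111],[0.001,0.0015,-0.113],[0.001,0.0015,-0.113]], "twist": [[0,0,0],[0,0,0],[0,0,0],[0,0,0],[0,0,0],[0,0,0],[0,0,0],[0,0,0],[0,0,0],[0,0,0],[0,0,0]], "claw": [0,0,0,0,0,0,0,0,0,0,0]}}

```text
clock: 5.83
tool_pos: [0.5663, 0.0327, 0.0219]
ee_rot: [[-0.177, 0.984, 0.0], [0.984, 0.177, 0.0], [-0.0, 0.0, -1.0]]
force: [-0.4, 0.2, 0.5]
gripper_width: 0.0293
grip_force: 40.6
```

Run:
```python
from h import *
s=sense(); print(s['tool_pos'],s['force'],s['gripper_width'])
snap('wrist','w4'); W=pts('w4')
print(W[195,230:260:10],W[215,230:260:10])
```

```text
[0.5663 0.0327 0.0219] [-0.4138  0.1667  0.4667] 0.029297935544657334
[[0.5519 0.0581 0.0365]
 [0.5565 0.0587 0.0355]
 [0.5611 0.0598 0.0365]] [[0.5535 0.0483 0.0364]
 [0.5582 0.0492 0.0366]
 [0.5629 0.0499 0.0362]]
```

Emit:
{"method": "arm_command", "body": {"delta_pos": [[0,0,-0.001],[0,0,-0.002],[0,0,-0.0025],[0,0,-0.0025],[0,0,-0.0025],[0,0,-0.0025],[0,0,-0.0025],[0,0,-0.0025]], "twist": [[0,0,0],[0,0,0],[0,0,0],[0,0,0],[0,0,0],[0,0,0],[0,0,0],[0,0,0]], "claw": [0,0,0,0,0.6,0.6,0.6,0.6]}}

```text
clock: 6.55
tool_pos: [0.5663, 0.0326, 0.0194]
ee_rot: [[-0.177, 0.984, 0.0], [0.984, 0.177, 0.0], [-0.0, 0.0, -1.0]]
force: [0.1, 0.8, 0.3]
gripper_width: 0.051
grip_force: 0.0
```

Emit:
{"method": "arm_command", "body": {"delta_pos": [[0,0,0.03],[0,0,0.06],[0,0,0.1],[0,0,0.14],[-0.02,0.02,0.17],[-0.05,0.05,0.17],[-0.05,0.05,0.17]], "twist": [[0,0,0],[0,0,0],[0,0,0],[0,0,0],[0,0,0],[0,0,0],[0,0,0]], "claw": [0.6,0.6,0.6,0.6,0.6,0.6,0.6]}}

```text
clock: 7.13
tool_pos: [0.514, 0.0858, 0.192]
ee_rot: [[-0.179, 0.984, 0.002], [0.984, 0.179, 0.003], [0.002, 0.003, -1.0]]
force: [-1.0, -0.9, -1.0]
gripper_width: 0.0515
grip_force: 0.0
```

Run:
```python
from h import *
s=sense(); print(s['tool_pos'],s['clock'],s['gripper_width'])
p,d=snap('wrist','w5')
cv2.imwrite('pics/w5c.png',cv2.resize(p[60:300,150:430],None,fx=2.5,fy=2.5))
```

```text
[0.514  0.0858 0.192 ] 7.1333 0.05151333541648185
```

View pics/w5c.png

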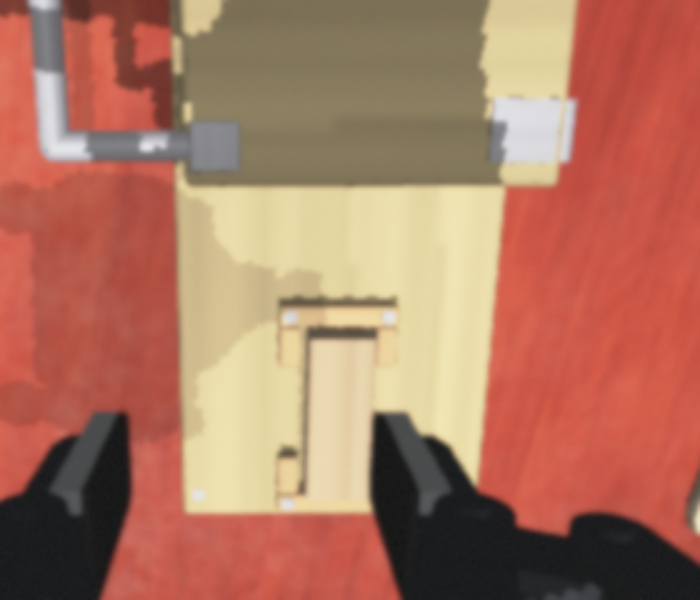

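The block lies inside the fences, at (340,415) in the crop. Next I check its height and move over the bar.

Emit:
{"method": "arm_command", "body": {"delta_pos": [[-0.04,0.04,0],[-0.08,0.082,0],[-0.08,0.082,-0.02],[-0.08,0.082,-0.03],[-0.08,0.082,-0.03],[-0.08,0.082,-0.03]], "twist": [[0,0,0],[0,0,0],[0,0,0],[0,0,0],[0,0,0],[0,0,0]], "claw": [0.42,0.42,0.42,0.42,0.42,0.42]}}

```text
clock: 7.68
tool_pos: [0.4359, 0.1639, 0.1582]
ee_rot: [[-0.178, 0.984, -0.002], [0.984, 0.178, -0.001], [-0.001, -0.002, -1.0]]
force: [0.3, -0.3, 0.4]
gripper_width: 0.0358
grip_force: 0.0
```

Run:
```python
from h import *
W=pts('w5')
for u,v in [(320,360),(360,360),(320,450),(360,450),(340,480)]: print(W[int(60+v/2.5),int(150+u/2.5)])
s=sense(); print(s['tool_pos'],s['clock'],s['gripper_width'])
p,d=snap('wrist','w6')
W=pts('w6');m=(W[...,2]>.088)&(W[...,2]<.115)&(W[...,0]<.46)&(W[...,0]>.40)
q=W[m]; J=np.array([[.984,.177],[-.177,.984]]); c=(q[:,:2]-[.5513,.109])@J.T
k=abs(c[:,1]-.08)<.025; k&=c[:,0]<-.085; print(k.sum(),q[k].mean(0),c[k].mean(0),np.percentile(c[k][:,0],[2,98]),np.percentile(q[k][:,2],95)); print('legs',np.percentile(c[:,1],[0.5,99.5]))
```

```text
[0.5513 0.0575 0.0335]
[0.5692 0.0602 0.032 ]
[0.5602 0.0148 0.0338]
[0.5785 0.0179 0.0335]
[0.5726 0.0013 0.0336]
[0.4359 0.1639 0.1582] 7.6833 0.0357977214380927
842 [0.4338 0.1697 0.0998] [-0.1048  0.0806] [-0.1093 -0.1003] 0.10142729083946143
legs [0.04   0.1186]
```

Emit:
{"method": "arm_command", "body": {"delta_pos": [[-0.002,0.005,-0.02],[-0.002,0.005,-0.04],[-0.002,0.005,-0.06],[-0.002,0.005,-0.072],[-0.002,0.005,-0.079],[-0.002,0.005,-0.079],[-0.002,0.005,-0.079],[-0.002,0.005,-0.079],[-0.002,0.005,-0.079],[-0.002,0.005,-0.079],[-0.002,0.005,-0.079],[-0.002,0.005,-0.079]], "twist": [[0,0,0],[0,0,0],[0,0,0],[0,0,0],[0,0,0],[0,0,0],[0,0,0],[0,0,0],[0,0,0],[0,0,0],[0,0,0],[0,0,0]], "claw": [0.42,0.42,0.42,0.42,0.42,0.42,0,0,0,0,0,0], "squeeze": 25}}

```text
clock: 8.73
tool_pos: [0.4344, 0.1694, 0.0807]
ee_rot: [[-0.177, 0.984, 0.001], [0.984, 0.177, -0.0], [-0.0, 0.001, -1.0]]
force: [-1.8, -2.3, 0.9]
gripper_width: 0.009
grip_force: 24.8
```

Run:
```python
from h import *
s=sense(); t=s['tool_pos']; print(t,s['force'],s['gripper_width'],s['grip_force'])
X=np.array([.984,.177]); r=np.hypot(.165,.0045); a0=np.arctan2(.0045,.165)
# bar at angle th: hinge + r*(-cos(th+a0), sin(th+a0))
th0=.035
f=lambda th:np.array([-r*np.cos(th+a0),r*np.sin(th+a0)])
for th in np.linspace(th0,1.68,13):
    d=f(th)-f(th0); print(round(th,2),d[0]*X,d[1])
```

```text
[0.4344 0.1694 0.0807] [-1.8044 -2.2909  0.9401] 0.008994506420965106 24.76892977952957
0.04 [0. 0.] 0.0
0.17 [0.0029 0.0005] 0.022416292236805996
0.31 [0.0088 0.0016] 0.04421929019029566
0.45 [0.0176 0.0032] 0.06499991661722904
0.58 [0.029  0.0052] 0.08436827644952133
0.72 [0.043  0.0077] 0.10196097217352897
0.86 [0.0592 0.0107] 0.11744792205080076
0.99 [0.0774 0.0139] 0.13053855325389785
1.13 [0.0971 0.0175] 0.14098725371899956
1.27 [0.118  0.0212] 0.14859798042528732
1.41 [0.1398 0.0251] 0.15322793763858264
1.54 [0.162  0.0291] 0.1547902561064472
1.68 [0.1842 0.0331] 0.15325562293653197
```

Emit:
{"method": "arm_command", "body": {"delta_pos": [[0.001,0,0.011],[0.003,0.0005,0.022],[0.0055,0.001,0.0335],[0.009,0.0016,0.044],[0.013,0.0024,0.055],[0.0176,0.0032,0.065],[0.023,0.0041,0.075],[0.029,0.0052,0.0844],[0.0358,0.0064,0.0935],[0.043,0.0077,0.102],[0.051,0.0092,0.11],[0.0592,0.0107,0.1174]], "twist": [[0,0,0],[0,0,0],[0,0,0],[0,0,0],[0,0,0],[0,0,0],[0,0,0],[0,0,0],[0,0,0],[0,0,0],[0,0,0],[0,0,0]], "claw": [0,0,0,0,0,0,0,0,0,0,0,0]}}

```text
clock: 9.73
tool_pos: [0.4908, 0.1797, 0.1998]
ee_rot: [[-0.177, 0.984, -0.007], [0.984, 0.177, -0.002], [-0.0, -0.007, -1.0]]
force: [-14.2, -6.2, 13.3]
gripper_width: 0.0088
grip_force: 24.9
```

Emit:
{"method": "arm_command", "body": {"delta_pos": [[0.0072,0.0013,0.0091],[0.0166,0.003,0.0156],[0.0266,0.0048,0.0213],[0.0367,0.0066,0.0262],[0.0473,0.0084,0.0305],[0.058,0.0104,0.0341],[0.0691,0.0123,0.0367],[0.0802,0.0144,0.0388],[0.0914,0.0164,0.0399],[0.1028,0.0184,0.0403],[0.1141,0.0204,0.0399],[0.1253,0.0224,0.0388]], "twist": [[0,0,0],[0,0,0],[0,0,0],[0,0,0],[0,0,0],[0,0,0],[0,0,0],[0,0,0],[0,0,0],[0,0,0],[0,0,0],[0,0,0]], "claw": [0,0,0,0,0,0,0,0,0,0,0,0]}}

```text
clock: 10.73
tool_pos: [0.6203, 0.2032, 0.238]
ee_rot: [[-0.177, 0.984, 0.002], [0.984, 0.177, 0.001], [0.001, 0.002, -1.0]]
force: [-1.5, -0.8, 2.1]
gripper_width: 0.0086
grip_force: 25.7
```

Emit:
{"method": "arm_command", "body": {"delta_pos": [[0,0,0],[0,0,0]], "twist": [[0,0,0],[0,0,0]], "claw": [0,0]}}

```text
clock: 10.9
tool_pos: [0.6207, 0.2032, 0.2377]
ee_rot: [[-0.177, 0.984, 0.004], [0.984, 0.177, 0.001], [0.001, 0.004, -1.0]]
force: [1.7, 0.0, 4.9]
gripper_width: 0.0088
grip_force: 25.9
```

Emit:
{"method": "arm_command", "body": {"delta_pos": [[0,0,0],[0,0,0],[0,0,0],[0,0,0.01],[0,0,0.035],[0,0,0.065],[-0.02,-0.004,0.08],[-0.05,-0.01,0.08],[-0.089,-0.016,0.08],[-0.089,-0.016,0.08],[-0.089,-0.016,0.06],[-0.089,-0.016,0.06]], "twist": [[0,0,0],[0,0,0],[0,0,0],[0,0,0],[0,0,0],[0,0,0],[0,0,0],[0,0,0],[0,0,0],[0,0,0],[0,0,0],[0,0,0]], "claw": [0.42,0.42,0.42,0.42,0.42,0.42,0.42,0.42,0.42,0.42,0.5,0.5]}}

```text
clock: 11.9
tool_pos: [0.5273, 0.1862, 0.2942]
ee_rot: [[-0.177, 0.984, -0.004], [0.984, 0.177, -0.001], [-0.0, -0.004, -1.0]]
force: [-0.4, -0.2, -1.4]
gripper_width: 0.0428
grip_force: 0.0
```

Run:
```python
from h import *
s=sense(); print(s['tool_pos'],s['clock'],s['gripper_width'])
p,d=snap('wrist','w7')
cv2.imwrite('pics/w7c.png',cv2.resize(p[0:300,100:450],None,fx=2,fy=2))
W=pts('w7'); c=(W[...,:2]-[.5513,.109])@np.array([[.984,.177],[-.177,.984]]).T
m=(W[...,2]>.07)&(W[...,2]<.0845)&(abs(c[...,0])<.03)&(abs(c[...,1]-.08)<.032)
q=c[m]; print(m.sum(),q.mean(0) if m.any() else'',W[m][:,2].mean() if m.any() else '', cv2.minAreaRect(q.astype(np.float32)*1000) if m.any() else '')
m=(W[...,2]>.15)&(c[...,0]>.04); print('flap',m.sum(),c[m].mean(0),W[m][:,2].max() if m.any() else '')
```

```text
[0.5273 0.1862 0.2942] 11.9 0.04276604082984456
253 [-0.005   0.0797] 0.08054258001730306 ((-4.971394062042236, 79.03488159179688), (9.037715911865234, 39.70874786376953), 0.16726991534233093)
flap 10638 [0.0625 0.0854] 0.3907973010229077
```

View pics/w7c.png

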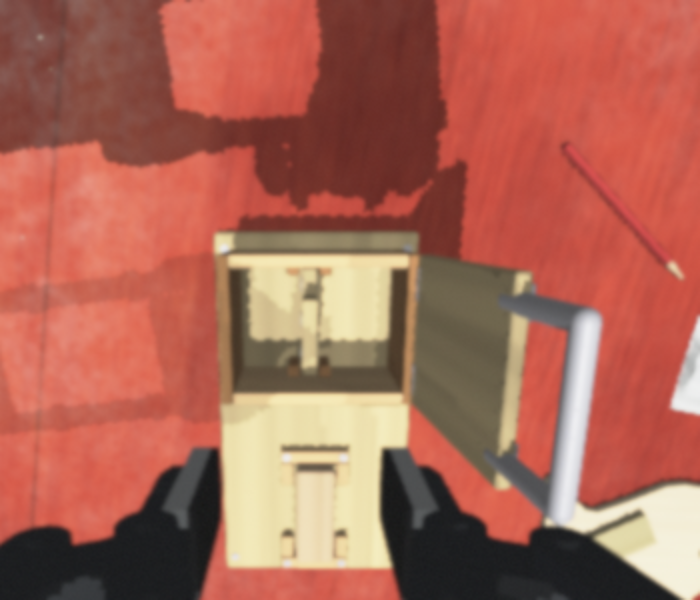

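The flap stands open at right, from (420,260) to (580,420), the block is in the pocket and the plate tab is visible at (311,320).

Emit:
{"method": "arm_command", "body": {"delta_pos": [[0.001,0,-0.04],[0.001,0,-0.08],[0.001,0,-0.12],[0.001,0,-0.15],[0.001,0,-0.165],[0.001,0,-0.165],[0.001,0,-0.165]], "twist": [[0,0,0],[0,0,0],[0,0,0],[0,0,0],[0,0,0],[0,0,0],[0,0,0]], "claw": [0.5,0.5,0.5,0.5,0.5,0.5,0.5]}}

```text
clock: 12.53
tool_pos: [0.5307, 0.1867, 0.1312]
ee_rot: [[-0.177, 0.984, -0.002], [0.984, 0.177, -0.0], [-0.0, -0.002, -1.0]]
force: [-0.2, 0.8, -0.7]
gripper_width: 0.0426
grip_force: 0.0
```

Emit:
{"method": "arm_command", "body": {"delta_pos": [[0.0015,0,-0.02],[0.0015,0,-0.04],[0.0015,0,-0.06],[0.0015,0,-0.074],[0.0015,0,-0.081],[0.0015,0,-0.083],[0.0015,0,-0.083],[0.0015,0,-0.083],[0.0015,0,-0.083],[0.0015,0,-0.083],[0.0015,0,-0.083],[0.0015,0,-0.083]], "twist": [[0,0,0],[0,0,0],[0,0,0],[0,0,0],[0,0,0],[0,0,0],[0,0,0],[0,0,0],[0,0,0],[0,0,0],[0,0,0],[0,0,0]], "claw": [0.5,0.5,0.5,0.5,0.5,0.5,0.5,0,0,0,0,0], "squeeze": 40}}

```text
clock: 13.53
tool_pos: [0.5334, 0.1871, 0.05]
ee_rot: [[-0.177, 0.984, 0.003], [0.984, 0.177, 0.001], [0.0, 0.003, -1.0]]
force: [0.1, -0.6, 5.6]
gripper_width: 0.0094
grip_force: 40.2
```

Emit:
{"method": "arm_command", "body": {"delta_pos": [[0,0,0],[0,0,0.003],[0,0,0.008],[0,0,0.015],[0,0,0.025],[0,0,0.035],[0,0,0.05],[0,0,0.07],[0,0,0.09],[0,0,0.11],[0,0,0.11]], "twist": [[0,0,0],[0,0,0],[0,0,0],[0,0,0],[0,0,0],[0,0,0],[0,0,0],[0,0,0],[0,0,0],[0,0,0],[0,0,0]], "claw": [0,0,0,0,0,0,0,0,0,0,0]}}

```text
clock: 14.45
tool_pos: [0.5355, 0.1877, 0.1645]
ee_rot: [[-0.177, 0.984, 0.009], [0.984, 0.177, 0.003], [0.001, 0.009, -1.0]]
force: [1.0, 0.8, -0.7]
gripper_width: 0.0094
grip_force: 39.3
```

Emit:
{"method": "arm_command", "body": {"delta_pos": [[0.004,-0.02,0.008],[0.01,-0.05,0.008],[0.016,-0.08,0.008],[0.022,-0.11,0.008],[0.027,-0.135,0.008],[0.03,-0.15,0.008],[0.031,-0.157,0.008],[0.031,-0.157,0.008],[0.031,-0.157,0.008],[0.031,-0.157,0.008],[0.031,-0.157,0.008]], "twist": [[0,0,0],[0,0,0],[0,0,0],[0,0,0],[0,0,0],[0,0,0],[0,0,0],[0,0,0],[0,0,0],[0,0,0],[0,0,0]], "claw": [0,0,0,0,0,0,0,0,0,0,0]}}

```text
clock: 15.37
tool_pos: [0.5629, 0.0308, 0.1663]
ee_rot: [[-0.178, 0.984, -0.0], [0.984, 0.178, 0.0], [0.0, -0.0, -1.0]]
force: [-0.2, -0.1, -0.3]
gripper_width: 0.0094
grip_force: 39.3
```

Run:
```python
from h import *
s=sense(); print(s['tool_pos'],s['ee_rot'],s['clock'],s['gripper_width'],s['force'])
snap('wrist','w8'); p,d=snap('scene','s8')
a=cv2.resize(p[90:240,110:380],None,fx=2.9,fy=2.9); cv2.imwrite('pics/s8c.png',a)
```

```text
[0.5629 0.0308 0.1663] [[-0.1784  0.984  -0.0003]
 [ 0.984   0.1784  0.0003]
 [ 0.0004 -0.0002 -1.    ]] 15.3667 0.009445638028331482 [-0.2235 -0.143  -0.3289]
```

View pics/s8c.png

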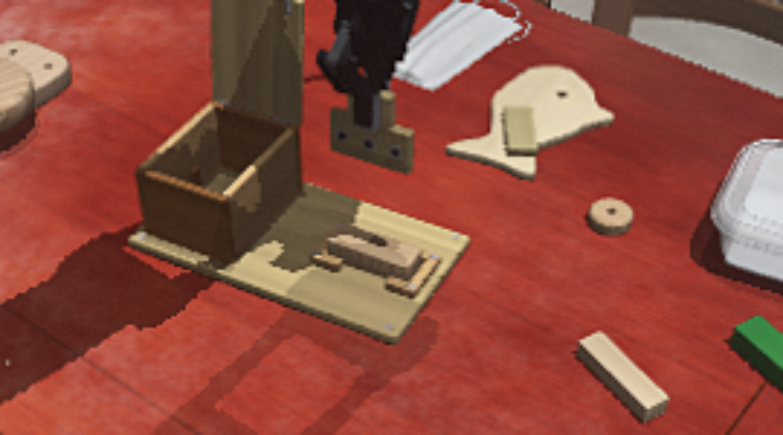

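The plate is upright in the grip above the seated block, with its lower edge at about (370,158) in the crop. The flap is still open. One fine correction remains: 5 mm up and 2.5 mm in x.

Emit:
{"method": "arm_command", "body": {"delta_pos": [[0.0025,-0.001,0.005],[0.0025,-0.001,0.0055],[0.0025,-0.001,0.0055],[0.0025,-0.001,0.0055],[0.0025,-0.001,0.0055],[0.0025,-0.001,0.0055]], "twist": [[0,0,0],[0,0,0],[0,0,0],[0,0,0],[0,0,0],[0,0,0]], "claw": [0,0,0,0,0,0]}}

```text
clock: 15.97
tool_pos: [0.5656, 0.0287, 0.1719]
ee_rot: [[-0.177, 0.984, -0.0], [0.984, 0.177, 0.0], [0.0, -0.0, -1.0]]
force: [0.0, 1.1, -1.2]
gripper_width: 0.0094
grip_force: 39.3
```

Run:
```python
from h import *
s=sense(); print(s['tool_pos'],s['force'],s['clock'])
snap('scene','s9'); W=pts('s9'); c=(W[...,:2]-[.5656,.030])@np.array([[.984,.177],[-.177,.984]]).T
m=(abs(c[...,0])<.02)&(abs(c[...,1])<.045)&(W[...,2]>.1)&(W[...,2]<.17)
print(m.sum(),np.percentile(W[m][:,2],[1,3,10]),np.percentile(c[m][:,1],[2,98]),np.median(c[m],0))
m=(abs(c[...,0])<.012)&(abs(c[...,1])<.035)&(W[...,2]<.06)
print('block z',np.percentile(W[m][:,2],[5,50,95]))
```

```text
[0.5656 0.0287 0.1719] [ 0.0009  1.0983 -1.1573] 15.9667
352 [0.1333 0.1348 0.138 ] [-0.0397  0.0335] [-0.005 -0.007]
block z [0.0233 0.033  0.0351]
```

```bash
python3 -c "
from plant import *
print(close_job())"
```

```text
the job is handed in; nothing more can be done
None
```

I handed the job in at about 16 s: the 30 x 80 mm block is flat in the pocket and released, the flap stands open at about 1.7 rad, and the gripper is still holding the guide plate upright, its lower edge about 10 cm above the block; the other blocks were not touched, and no verdict came back.

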